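Put the cutter in the knife safe and latch its gate

TASK

Put the snap-blade cutter away: lay it flat in the open well of the knife safe and let go of it. Then push the safe's sliding gate fully shut over it, until the spring catch clicks in behind the gate's post, and leave it latched. Leave the screwdriver and the marker pen where they lie.

Things in the scene. Friction and masses are not known exactly. Their poses are not given: they have to be found in the camera images.
- cutter: snap-blade cutter, a flat straight-sided knife, 154 long (own y) x 20 wide (own x) x 18 mm high with its thumb slide (the handle itself is 14 mm high), 50 g, lying flat on the bench; the handle runs from y = -58 to +77 mm, the thin blade end from y = -58 to -77 mm. Origin: middle of its underside; the centre of mass is 9 mm from it towards +y. z up
- safe: knife safe, a low grey metal tray screwed to the bench, 228 (own x) x 214 (own y) mm, 47 mm high; its base is 4 mm thick. Origin: on the bench under its middle, z up. The +y half is an open-topped well, inner size 190 (x) x 90 (y) mm, floor 4 mm above the bench, its walls rise to 34 mm (far +y wall and the gate guides along both x ends to 47 mm); the -y half is the bed over which the open gate is parked. The gate closes by sliding along the safe's +y
- well (a point): middle of the well's floor, 4 mm above the bench, at x = 0, y = +50 mm in the safe's frame; same axes as the safe
- gate (a joint): sliding gate, an aluminium frame 208 (x) x 95 (y) x 5 mm with a clear, whitish pane, its underside 36 mm above the bench. 0 = shut against its end stop, grows as it opens (towards the safe's -y), 0.100 m = fully open, well uncovered. It has about 4 N of friction; over the last 25 mm the catch adds to that, about 8 to 12 N in all until the click, which comes about 3 mm before the end stop. Once latched it has about 3 mm of play and cannot be pulled open
- gate_tab (a point): middle of the top edge of the gate's push tab, an upright plate on the gate's rear (-y) edge, 70 (safe's x) x 10 (safe's y) mm, rising from 41 to 85 mm above the bench (this point is at 85 mm). It moves with the gate; shut, it lies at x = 0, y = +6 mm in the safe's frame. It can be pinched across its 10 mm or pushed from behind
- catch (a joint): spring catch, a steel pawl 45 mm long, 48 to 58 mm above the bench, that pivots on top of the +x guide of the safe. 0 = at rest; the gate's post, a steel pin 10 mm across standing on the gate near its +x rear corner, pushes it outward (positive, up to about 0.2 rad) and it springs back to 0 behind the post when the gate is shut
- catch_tip (a point): tip of the catch pawl, 53 mm above the bench, near x = +86, y = +4 mm in the safe's frame when at rest
- screwdriver: small screwdriver, 170 (own y) x 24 x 24 mm, lying near the cutter; bystander. Origin: middle of its underside
- marker_1: marker pen, 135 (own y) x 12 x 14 mm, lying near the cutter; bystander. Origin: middle of its underside

How it is judged (in metres and radians):
On the way, in this order (a step that is already met when the one before it is completed fails the run):
1. the cutter lies in the well, let go, with the gate still open (z of cutter in the frame of safe below 0.014 m and x of cutter in the frame of well between -0.03 and 0.03 m and y of cutter in the frame of well between -0.045 and 0.045 m and contact force between the fingers and cutter below 0.1 N and linear speed of cutter below 0.02 m/s and value of joint gate above 0.04 m), for 0.2 s.
2. the gate is shut and the catch has sprung back behind its post (value of joint gate below 0.005 m and value of joint catch below 0.06 rad), for 0.2 s.
At the end, for the whole second after the job is handed in: The cutter lies at rest flat on the floor of the well (its origin less than 14 mm above the bench, within 30 mm of the well's middle along the safe's x and 45 mm along y), the gate is within 5 mm of its end stop and the catch is back at rest (under 0.06 rad) behind the gate's post (all of step 2 and z of cutter in the frame of safe below 0.014 m and x of cutter in the frame of well between -0.03 and 0.03 m and y of cutter in the frame of well between -0.045 and 0.045 m and linear speed of cutter below 0.02 m/s); the robot touches nothing.
It fails at once if the screwdriver or the marker pen is moved more than 30 mm (distance of any of screwdriver, marker_1 from where it was at the start of the episode above 0.03 m).
It also fails if it takes over 51 s, if anything falls off the work surface, if the arm or the gripper's body presses on something with over 40 N, if the wrist force passes 120 N, or if a joint passes its speed limit or range.

ROBOT

A 6-joint arm with a two-finger parallel gripper is mounted at the origin on a cart in front of the work surface, level with it; the furniture and walls round the work are solid. World frame = base frame: x ahead of the robot, y to its left, z up, the work surface at z = 0. Lengths are in m, angles in degrees, forces in N, time in s.
With the tool pointing down it reaches from about 0.35 to 0.85 m from the base axis. Payload 8.1 kg.
Tool frame: the origin (TCP) lies at the very end of the fingers, on their centre line; the grasp point (between the pads) lies 19 mm behind it; z points along the fingers, y is the line along which they close (so a half turn about z gives the same grasp; the last joint's range is limited). The gripper opens to 85 mm and grips with 20 to 120 N. Pads are 22 mm wide; open, the fingers measure 114 mm over their backs; the gripper's body (76 mm by 85 mm) begins 54 mm behind the grasp point. The pads swing forward as they close: fully open they stand 13 mm farther back than shut.
Start: joints at [65.695, 7.471, 85.268, -0, 87.261, -4.893], TCP at [0.199, 0.566, 0.231] pointing down, gripper open.
Joint ranges: [-169.43, 169.43], [-51.17, 129.36], [1.28, 143.12], [-76.62, 256.62], [0, 156.53], [-152.29, 152.29]. Speed limits (degrees/s): [136.94, 136.94, 159.86, 180, 180, 180].

INTERFACE

Orientations are given as [roll, pitch, yaw] about the fixed x, y, z axes, in that order (R = Rz(yaw) Ry(pitch) Rx(roll)).
In Python, from bench import r, camera gives the robot as it stands. The module is installed in compiled form; this text tells all that it offers.
- The arm moves only by the tool carry_out, never from a script. Its argument "moves" is a list of rows, each a list of 7 numbers: the turn, a rotation vector about the tool's x, y, z in degrees, then the shift along the tool's x, y, z in mm, then the closure, from 0 (fully open) to 1 (shut). A call has 1 to 20 rows; each row shifts and turns the commanded pose from where the row before left it, along the tool's axes as they then stand; what a row does not reach is not made up. A row lasts 1/12 s, in which the tool goes at most 41.7 mm and 7.16 degrees, less where a joint would pass 70% of its speed; a pose out of reach is approached as far as the arm can. A call with a gripper value outside its range is refused whole. The fingers move at their own pace and stop on an object; "newtons" is the grip in N (left out, the last holds). Time passes only in rows, so rows that do not move let the fingers close. It gives the time, the measured TCP pose, the force, the opening and the grip force at its end, in the units of the state.
- r.get_state(): the state, without advancing time (a new reading comes with each control period).
- camera(name): name is "scene" or "top" or "wrist"; returns a dict with "pixels" (384x512x3 uint8, red, green, blue), "intrinsics" (3x3 intrinsics, pixels), "R" (3x3) and "t" (3): a world point X has camera coordinates R X + t; the wrist camera has in their place "tool_from_camera" (4x4, takes a point from camera to tool coordinates, whose origin is the TCP and whose axes are the flange's). Camera axes: x right, y down, z forward; pixel columns grow to the right and rows downward; lengths in m; the calibration is good to about 2 mm. A picture is of the moment at which its call begins: read the wrist's pose just before it. There is no depth.
- r.job_done(): hands the job in; it is judged then, once.
The state is a dict: "clock": time; "qpos": joint angles; "dq": joint speeds; "effort": joint torques, N m; "position": TCP position; "eef_rot": TCP orientation; "ft_force": force on the tool from outside, world axes, zero at the start; "torque": the same for the moment, N m; "finger_gap": opening from 0.0 (shut) to 1.0 (fully open); "grasp_force": force on a finger pad.
Only numpy, scipy, OpenCV 4.12 (cv2) and the standard library are available. Lean on these libraries where they do the work, as an engineer would, in place of code of your own. Each camera call takes 0.05 s, during which the arm holds its last target. There are 200 camera calls.

## Working session

There is one attempt and no reset: what is moved stays moved. The work goes in short steps, Python scripts to look and compute and a tool call to move; the robot and the scene stay as the last step left them, time stands still between calls to the robot, and variables do not carry over. Pictures are saved under pics/ and viewed, at most 10 in all, crops included, and the job is handed in when it is done.

Besides the shell and the picture viewer there is one more tool, called after ">>>" by a JSON object that holds its "op" and its "data", one argument or row to a line. carry_out: Moves the arm, as the interface text tells. Its arguments: {"type":"object","properties":{"moves":{"type":"array"},"newtons":{"type":"number"}},"required":["moves"]}

```bash
mkdir -p pics; python3 - <<'E'
from bench import r,camera
import cv2,numpy as np
s=r.get_state();print({k:np.round(v,3).tolist() for k,v in s.items()})
for n in("top","scene"):
    c=camera(n);cv2.imwrite(f"pics/{n}0.png",cv2.resize(c["pixels"][:,:,::-1],(800,600),interpolation=cv2.INTER_CUBIC))
    np.savez(f"{n}.npz",**c);print(n,c["intrinsics"],c["R"],c["t"])
E
```

```text
{'clock': 0.0, 'qpos': [65.697, 7.515, 85.332, 0.001, 87.262, -4.893], 'dq': [0.019, -0.064, 0.167, 0.045, 0.022, 0.086], 'effort': [0.004, -56.941, -50.056, 0.0, 0.015, -0.0], 'position': [0.199, 0.565, 0.23], 'eef_rot': [-179.892, -0.01, 160.59], 'ft_force': [-0.218, 0.135, 0.059], 'torque': [-0.039, -0.025, -0.0], 'grasp_force': 0.0, 'finger_gap': 1.002}
top [[445.5474545    0.         257.63944698]
 [  0.         445.5474545  190.42501046]
 [  0.           0.           1.        ]] [[ 0.01215862 -0.9994766   0.02997827]
 [-0.99352254 -0.01546286 -0.11257829]
 [ 0.11298292 -0.02841529 -0.99319053]] [-0.00906162  0.45170229  1.01107502]
scene [[376.76811946   0.         253.72301159]
 [  0.         376.76811946 193.83535707]
 [  0.           0.           1.        ]] [[ 0.77846853 -0.62764875 -0.00661734]
 [-0.38130777 -0.46450667 -0.79927338]
 [ 0.49858914  0.62473242 -0.60093117]] [-0.37158267  0.24221999  0.66086211]
```

View pics/top0.png

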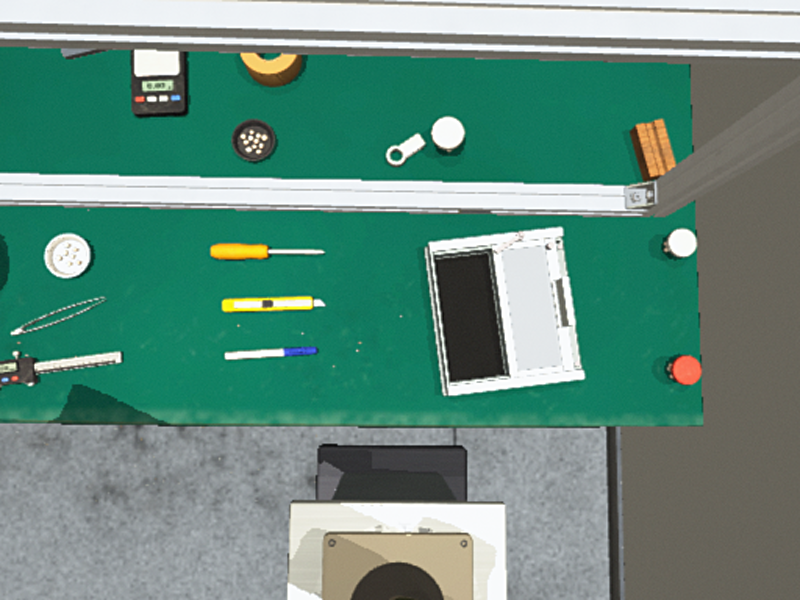

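View pics/scene0.png

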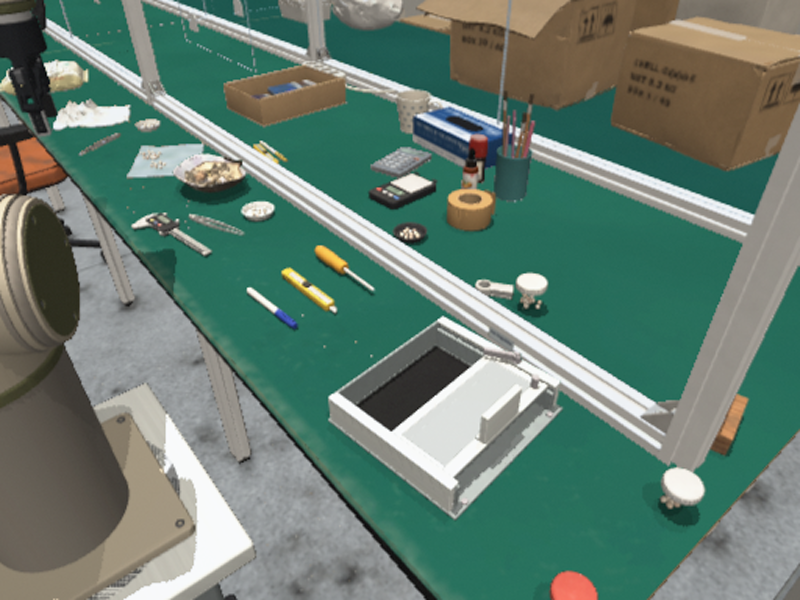

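```bash
python3 - <<'E'
import cv2,numpy as np
c=np.load("top.npz")["pixels"][:,:,::-1]; s=np.load("scene.npz")["pixels"][:,:,::-1]
a=cv2.resize(c[110:270,130:390],(780,480),interpolation=cv2.INTER_CUBIC)
cv2.imwrite("pics/tc.png",a)
cv2.imwrite("pics/sc.png",cv2.resize(s[140:340,150:410],(780,600),interpolation=cv2.INTER_CUBIC))
E
```

```text
(no output)
```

View pics/tc.png

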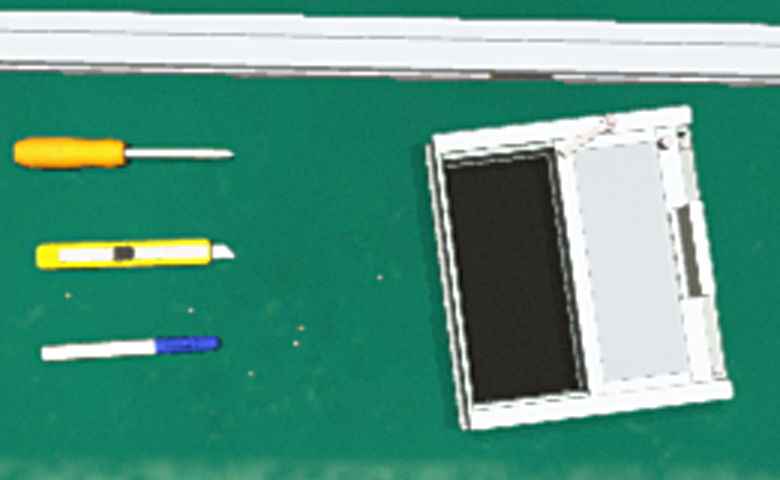

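View pics/sc.png

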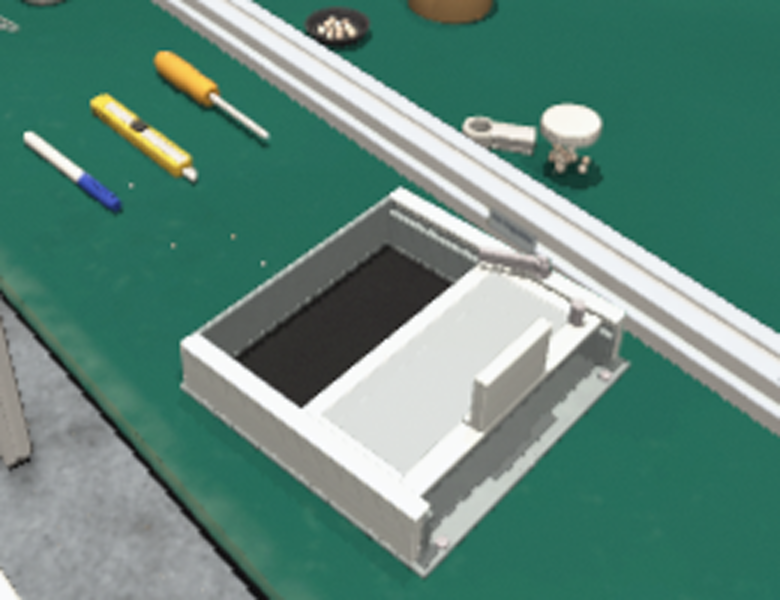

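```bash
cat >h.py <<'E'
import numpy as np
from scipy.optimize import least_squares
C={n:dict(np.load(n+".npz")) for n in("top","scene")}
O={"top":(130,110),"scene":(150,140)}
def px(n,p): return np.array(p,float)/3+np.array(O[n])-1/3
def ray(n,p):
    c=C[n];d=c["R"].T@np.linalg.inv(c["intrinsics"])@np.append(px(n,p),1);return -c["R"].T@c["t"],d
def onz(n,p,z):
    o,d=ray(n,p);return o+d*(z-o[2])/d[2]
def proj(n,X):
    c=C[n];q=c["R"]@X+c["t"];return (c["intrinsics"]@q)[:2]/q[2]
def tri(a,b):
    (o,d),(p,e)=ray("top",a),ray("scene",b)
    s=np.linalg.lstsq(np.c_[d,-e],p-o,rcond=None)[0];return o+s[0]*d,p+s[1]*e
E
python3 - <<'E'
from h import *
np.set_printoptions(precision=4,suppress=True)
print("rail",tri((490,73),(490,208)),tri((552,75),(533,248)))
T=[(432,136),(690,107),(733,397),(466,429)];S=[(400,187),(625,318),(427,516),(182,340)]
K=[(.114,.107),(.114,-.107),(-.114,-.107),(-.114,.107)]
for a,b in zip(T,S): print(onz("top",a,.047),onz("scene",b,.047))
def pose(v,k,z): c,s=np.cos(v[2]),np.sin(v[2]);return np.array([v[0]+c*k[0]-s*k[1],v[1]+s*k[0]+c*k[1],z])
for n,P in(("top",T),("scene",S)):
    f=least_squares(lambda v:np.ravel([proj(n,pose(v,k,.047))-px(n,p) for k,p in zip(K,P)]),[.4,-.2,0]);print(n,f.x,np.degrees(f.x[2]),f.fun.round(1))
f=least_squares(lambda v:np.ravel([proj(n,pose(v,k,.047))-px(n,p) for n,P in(("top",T),("scene",S)) for k,p in zip(K,P)]),[.4,-.2,0]);print(f.x,np.degrees(f.x[2]),"well",pose(f.x,(0,.05),.004),"tab",pose(f.x,(0,-.094),.085))
print("floor",[onz("top",p,.004) for p in((445,165),(550,153),(583,390),(475,403))])
print("tab",onz("scene",(510,350),.085),onz("scene",(475,380),.085),onz("scene",(550,322),.085))
for n,P in(("top",((36,256.5),(211,252),(234,252),(124,253))),("scene",((99,99),(186,170),(196,177),(140,125)))):
    print(n,[onz(n,p,z) for p,z in zip(P,(.014,.014,.007,.018))])
E
```

```text
rail (array([ 0.587 , -0.0847,  0.0275]), array([ 0.5876, -0.0851,  0.0277])) (array([ 0.5881, -0.1348,  0.0205]), array([ 0.5857, -0.1329,  0.0197]))
[ 0.532  -0.0381  0.047 ] [ 0.534  -0.0385  0.047 ]
[ 0.5584 -0.2378  0.047 ] [ 0.5546 -0.2396  0.047 ]
[ 0.3358 -0.2675  0.047 ] [ 0.3435 -0.2693  0.047 ]
[ 0.3096 -0.0654  0.047 ] [ 0.3125 -0.0681  0.047 ]
top [ 0.4341 -0.1523  0.1289] 7.3878152741094825 [-2.9 -0.7  2.5 -1.   2.5  0.5 -2.   1. ]
scene [ 0.4383 -0.1513  0.1357] 7.774874992083 [-1.6 -2.3  4.4 -1.9 -0.2  2.5 -2.7 -1.7]
[ 0.4362 -0.1521  0.1328] 7.607198230827054 well [ 0.4295 -0.1025  0.004 ] tab [ 0.4486 -0.2453  0.085 ]
floor [array([ 0.5171, -0.0514,  0.004 ]), array([ 0.5283, -0.1356,  0.004 ]), array([ 0.3399, -0.1613,  0.004 ]), array([ 0.3287, -0.0763,  0.004 ])]
tab [ 0.4437 -0.2336  0.085 ] [ 0.41   -0.2373  0.085 ] [ 0.4804 -0.233   0.085 ]
top [array([0.4378, 0.2673, 0.014 ]), array([0.4434, 0.1318, 0.014 ]), array([0.4444, 0.1145, 0.007 ]), array([0.4411, 0.1987, 0.018 ])]
scene [array([0.4384, 0.2627, 0.014 ]), array([0.4402, 0.1225, 0.014 ]), array([0.446, 0.117, 0.007]), array([0.4426, 0.1982, 0.018 ])]
```

>>> {"op": "carry_out", "data": {
  "moves": [
    [0, 0, 6.82, 0, 0, 0, 0.4],
    [0, 0, 6.82, 0, 0, 0, 0.4],
    [0, 0, 6.82, 0, 0, 0, 0.4],
    [0, 0, 6.82, 0, 0, 0, 0.4],
    [0, 0, 6.82, 0, 0, 0, 0.4],
    [0, 0, 6.82, 0, 0, 0, 0.4],
    [0, 0, 6.82, 0, 0, 0, 0.4],
    [0, 0, 6.82, 0, 0, 0, 0.4],
    [0, 0, 6.82, 0, 0, 0, 0.4],
    [0, 0, 6.82, 0, 0, 0, 0.4]
  ],
  "newtons": 40
}}

```text
clock: 0.93
position: [0.1992, 0.5656, 0.2307]
eef_rot: [-180.0, 0.1, 92.0]
ft_force: [-0.1, -0.2, -0.4]
finger_gap: 0.601
grasp_force: 0.0
```

>>> {"op": "carry_out", "data": {
  "moves": [
    [0, 0, 0, -26.8, 16.1, 0, 0.4],
    [0, 0, 0, -26.8, 16.1, 0, 0.4],
    [0, 0, 0, -26.8, 16.1, 0, 0.4],
    [0, 0, 0, -26.8, 16.1, 0, 0.4],
    [0, 0, 0, -26.8, 16.1, 0, 0.4],
    [0, 0, 0, -26.8, 16.1, 0, 0.4],
    [0, 0, 0, -26.8, 16.1, 0, 0.4],
    [0, 0, 0, -26.8, 16.1, 10, 0.4],
    [0, 0, 0, -26.8, 16.1, 10, 0.4],
    [0, 0, 0, -26.8, 16.1, 20, 0.4],
    [0, 0, 0, -26.8, 16.1, 20, 0.4],
    [0, 0, 0, -26.8, 16.1, 20, 0.4],
    [0, 0, 0, -26.8, 16.1, 20, 0.4],
    [0, 0, 0, -26.8, 16.1, 20, 0.4],
    [0, 0, 0, 0, 0, 0, 0.4],
    [0, 0, 0, 0, 0, 0, 0.4]
  ]
}}

```text
clock: 2.27
position: [0.4394, 0.1987, 0.1095]
eef_rot: [-179.8, 0.1, 92.2]
ft_force: [-0.4, 0.5, -0.7]
finger_gap: 0.599
grasp_force: 0.0
```

>>> {"op": "carry_out", "data": {
  "moves": [
    [0, 0, 0, 0, 0.8, 25, 0.4],
    [0, 0, 0, 0, 0, 25, 0.4],
    [0, 0, 0, 0, 0, 25, 0.4],
    [0, 0, 0, 0, 0, 15, 0.4],
    [0, 0, 0, 0, 0, 10, 0.4],
    [0, 0, 0, 0, 0, 5, 0.4],
    [0, 0, 0, 0, 0, 0, 0.4],
    [0, 0, 0, 0, 0, 0, 0.6],
    [0, 0, 0, 0, 0, 0, 0.7],
    [0, 0, 0, 0, 0, 0, 0.8],
    [0, 0, 0, 0, 0, 0, 0.9],
    [0, 0, 0, 0, 0, 0, 0.9],
    [0, 0, 0, 0, 0, 0, 0.9],
    [0, 0, 0, 0, 0, 0, 0.9]
  ]
}}

```text
clock: 3.43
position: [0.4423, 0.201, 0.0079]
eef_rot: [179.9, -0.1, 92.4]
ft_force: [-0.5, 0.3, 6.0]
finger_gap: 0.206
grasp_force: 39.4
```

>>> {"op": "carry_out", "data": {
  "moves": [
    [0, 0, 0, 0, 0, -5, 0.9],
    [0, 0, 0, 0, 0, -15, 0.9],
    [0, 0, 0, 0, 0, -25, 0.9],
    [0, 0, 0, 0, 0, -25, 0.9],
    [0, 0, 0, 0, 0, -25, 0.9],
    [0, 0, 0, 0, 0, -15, 0.9],
    [0, 0, 0, 0, 0, 0, 0.9],
    [0, 0, 0, 0, 0, 0, 0.9]
  ],
  "newtons": 60
}}

```text
clock: 4.1
position: [0.442, 0.2007, 0.1176]
eef_rot: [179.8, -0.0, 92.4]
ft_force: [-0.1, 0.6, -1.2]
finger_gap: 0.195
grasp_force: 58.7
```

```bash
python3 - <<'E'
from bench import r,camera
import cv2,numpy as np
a=camera("wrist")["pixels"];b=camera("scene")["pixels"][90:290,90:350]
im=np.hstack([cv2.resize(a,(400,300)),cv2.resize(b,(390,300))])
cv2.imwrite("pics/g.png",im[:,:,::-1])
E
```

```text
(no output)
```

View pics/g.png

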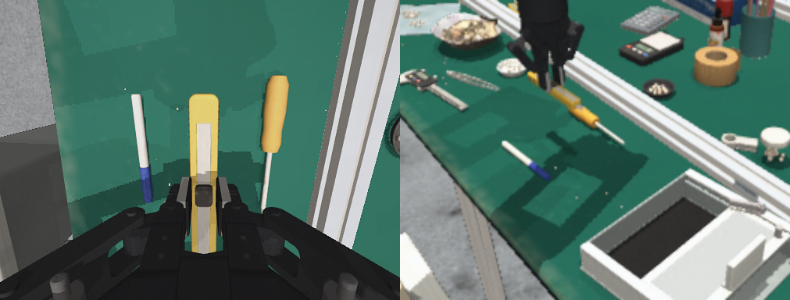

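>>> {"op": "carry_out", "data": {
  "moves": [
    [0, 0, 7.07, 0, 0, 0, 0.9],
    [0, 0, 7.07, 0, 0, 0, 0.9],
    [0, 0, 7.07, 0, 0, 0, 0.9],
    [0, 0, 7.07, 0, 0, 0, 0.9],
    [0, 0, 7.07, 0, 0, 0, 0.9],
    [0, 0, 7.07, 0, 0, 0, 0.9],
    [0, 0, 7.07, 0, 0, 0, 0.9],
    [0, 0, 7.07, 0, 0, 0, 0.9],
    [0, 0, 7.07, 0, 0, 0, 0.9],
    [0, 0, 7.07, 0, 0, 0, 0.9],
    [0, 0, 7.07, 0, 0, 0, 0.9],
    [0, 0, 7.07, 0, 0, 0, 0.9]
  ]
}}

```text
clock: 5.2
position: [0.4398, 0.2, 0.1143]
eef_rot: [180.0, 0.2, 7.2]
ft_force: [0.9, -0.3, -0.5]
finger_gap: 0.195
grasp_force: 58.7
```

>>> {"op": "carry_out", "data": {
  "moves": [
    [0, 0, 0, -3, 15, 0, 0.9],
    [0, 0, 0, -3, 20, 0, 0.9],
    [0, 0, 0, -4, 25, 0, 0.9],
    [0, 0, 0, -4, 25, 0, 0.9],
    [0, 0, 0, -4, 25, 0, 0.9],
    [0, 0, 0, -4, 25, 0, 0.9],
    [0, 0, 0, -4, 25, 0, 0.9],
    [0, 0, 0, -4, 25, 0, 0.9],
    [0, 0, 0, -4, 25, 0, 0.9],
    [0, 0, 0, -4, 25, 0, 0.9],
    [0, 0, 0, -3, 25, 0, 0.9],
    [0, 0, 0, -3, 20, 0, 0.9],
    [0, 0, 0, 0, 20, 0, 0.9],
    [0, 0, 0, 0, 0, 0, 0.9],
    [0, 0, 0, 0, 0, 0, 0.9],
    [0, 0, 0, 0, 0, 0, 0.9]
  ]
}}

```text
clock: 6.53
position: [0.4359, -0.102, 0.1151]
eef_rot: [-179.9, 0.1, 7.5]
ft_force: [-0.1, 1.2, -0.4]
finger_gap: 0.193
grasp_force: 58.8
```

```bash
python3 - <<'E'
from bench import r,camera
import cv2,numpy as np
s=r.get_state();print(s["position"],s["eef_rot"],s["ft_force"])
a=camera("wrist")["pixels"];b=camera("scene")["pixels"][140:340,150:410]
im=np.hstack([cv2.resize(a,(400,300)),cv2.resize(b,(390,300))])
cv2.imwrite("pics/w.png",im[:,:,::-1])
E
```

```text
[ 0.43592357 -0.1020355   0.11505595] [-1.79914907e+02  1.18999504e-01  7.51905390e+00] [-0.06371647  1.17922158 -0.43926274]
```

View pics/w.png

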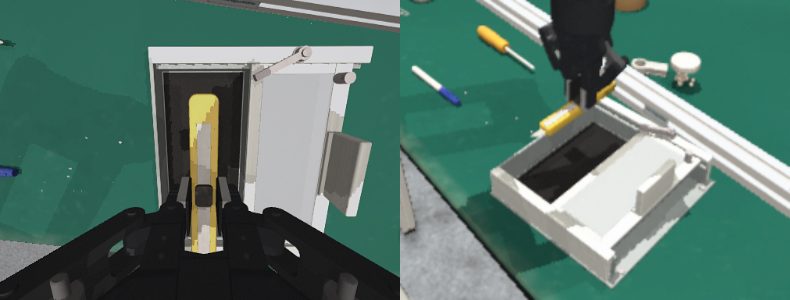

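>>> {"op": "carry_out", "data": {
  "moves": [
    [0, 0, 0, 2, 0, 15, 0.9],
    [0, 0, 0, 0, 0, 20, 0.9],
    [0, 0, 0, 0, 0, 20, 0.9],
    [0, 0, 0, 0, 0, 15, 0.9],
    [0, 0, 0, 0, 0, 12, 0.9],
    [0, 0, 0, 0, 0, 10, 0.9],
    [0, 0, 0, 0, 0, 6, 0.9],
    [0, 0, 0, 0, 0, 2, 0.9],
    [0, 0, 0, 0, 0, 0, 0.9],
    [0, 0, 0, 0, 0, 0, 0.9]
  ]
}}

```text
clock: 7.47
position: [0.4393, -0.1025, 0.0169]
eef_rot: [180.0, -0.0, 7.6]
ft_force: [0.2, 0.7, 0.1]
finger_gap: 0.195
grasp_force: 58.7
```

>>> {"op": "carry_out", "data": {
  "moves": [
    [0, 0, 0, 0, 0, 2, 0.9],
    [0, 0, 0, 0, 0, 2, 0.9],
    [0, 0, 0, 0, 0, 1, 0.9],
    [0, 0, 0, 0, 0, 0, 0.9],
    [0, 0, 0, 0, 0, 0, 0.9]
  ]
}}

```text
clock: 7.88
position: [0.4393, -0.1026, 0.012]
eef_rot: [180.0, -0.0, 7.5]
ft_force: [-1.2, 0.5, 6.4]
finger_gap: 0.194
grasp_force: 59.3
```

>>> {"op": "carry_out", "data": {
  "moves": [
    [0, 0, 0, 0, 0, 0, 0.75],
    [0, 0, 0, 0, 0, 0, 0.65],
    [0, 0, 0, 0, 0, 0, 0.58],
    [0, 0, 0, 0, 0, 0, 0.58],
    [0, 0, 0, 0, 0, 0, 0.58],
    [0, 0, 0, 0, 0, -5, 0.58],
    [0, 0, 0, 0, 0, -10, 0.58],
    [0, 0, 0, 0, 0, -20, 0.58],
    [0, 0, 0, 0, 0, -30, 0.58],
    [0, 0, 0, 0, 0, -30, 0.58],
    [0, 0, 0, 0, 0, -30, 0.58],
    [0, 0, 0, 0, 0, -5, 0.58],
    [0, 0, 0, 0, 0, 0, 1],
    [0, 0, 0, 0, 0, 0, 1],
    [0, 0, 0, 0, 0, 0, 1]
  ]
}}

```text
clock: 9.13
position: [0.438, -0.1022, 0.1402]
eef_rot: [-180.0, 0.1, 7.5]
ft_force: [0.2, -0.7, 0.1]
finger_gap: 0.01
grasp_force: 0.0
```

```bash
python3 - <<'E'
from bench import r,camera
import cv2,numpy as np
a=camera("wrist")["pixels"];b=camera("scene")["pixels"][140:340,150:410]
im=np.hstack([cv2.resize(a,(400,300)),cv2.resize(b,(390,300))])
cv2.imwrite("pics/p.png",im[:,:,::-1])
E
```

```text
(no output)
```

View pics/p.png

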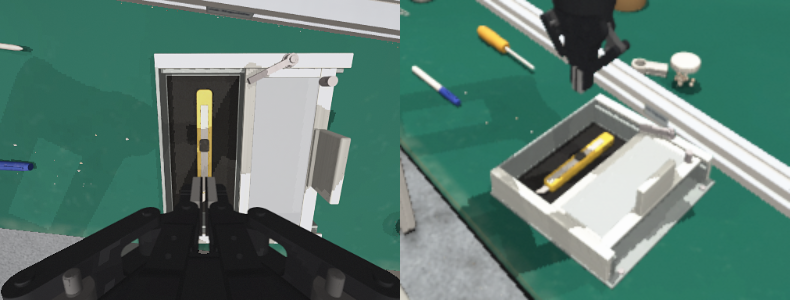

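>>> {"op": "carry_out", "data": {
  "moves": [
    [0, 0, 0, -2, 25, 0, 1],
    [0, 0, 0, -2, 35, 0, 1],
    [0, 0, 0, -2, 40, 0, 1],
    [0, 0, 0, -2, 40, 0, 1],
    [0, 0, 0, -2, 30, 0, 1],
    [0, 0, 0, 0, 12, 0, 1],
    [0, 0, 0, 0, 0, 20, 1],
    [0, 0, 0, 0, 0, 25, 1],
    [0, 0, 0, 0, 0, 25, 1],
    [0, 0, 0, 0, 0, 12, 1],
    [0, 0, 0, 0, 0, 0, 1],
    [0, 0, 0, 0, 0, 0, 1]
  ]
}}

```text
clock: 10.23
position: [0.4521, -0.2833, 0.0585]
eef_rot: [-179.9, 0.1, 7.6]
ft_force: [-0.5, 0.4, 0.1]
finger_gap: 0.001
grasp_force: 0.0
```

>>> {"op": "carry_out", "data": {
  "moves": [
    [0, 0, 0, 0, -6, 0, 1],
    [0, 0, 0, 0, -6, 0, 1],
    [0, 0, 0, 0, -6, 0, 1],
    [0, 0, 0, 0, -6, 0, 1],
    [0, 0, 0, 0, -6, 0, 1],
    [0, 0, 0, 0, -6, 0, 1],
    [0, 0, 0, 0, -6, 0, 1],
    [0, 0, 0, 0, -6, 0, 1],
    [0, 0, 0, 0, 0, 0, 1]
  ]
}}

```text
clock: 10.98
position: [0.4467, -0.2357, 0.0596]
eef_rot: [180.0, -0.0, 7.6]
ft_force: [-0.3, -0.4, 0.3]
finger_gap: -0.001
grasp_force: 0.0
```

>>> {"op": "carry_out", "data": {
  "moves": [
    [0, 0, 0, 0, -6, 0, 1],
    [0, 0, 0, 0, -6, 0, 1],
    [0, 0, 0, 0, -6, 0, 1]
  ]
}}

```text
clock: 11.23
position: [0.4443, -0.2186, 0.0595]
eef_rot: [180.0, -0.0, 7.5]
ft_force: [1.3, -3.7, 1.7]
finger_gap: -0.003
grasp_force: 2.2
```

```bash
python3 - <<'E'
from bench import r,camera
import cv2,numpy as np
a=camera("wrist")["pixels"];b=camera("scene")["pixels"][140:340,150:410]
im=np.hstack([cv2.resize(a,(400,300)),cv2.resize(b,(390,300))])
cv2.imwrite("pics/q.png",im[:,:,::-1])
E
```

```text
(no output)
```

View pics/q.png

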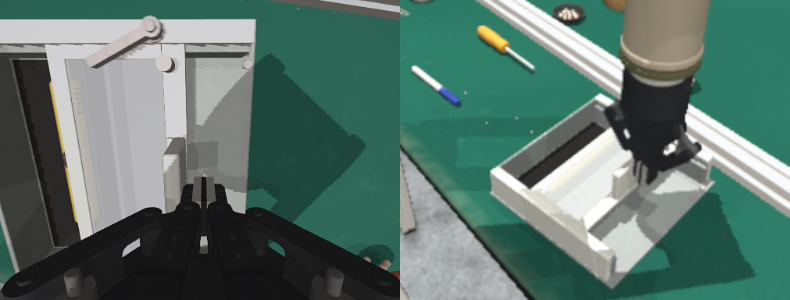

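>>> {"op": "carry_out", "data": {
  "moves": [
    [0, 0, 0, 0, -6, 0, 1],
    [0, 0, 0, 0, -6, 0, 1],
    [0, 0, 0, 0, -6, 0, 1],
    [0, 0, 0, 0, -6, 0, 1],
    [0, 0, 0, 0, -6, 0, 1],
    [0, 0, 0, 0, -4, 0, 1],
    [0, 0, 0, 0, -4, 0, 1],
    [0, 0, 0, 0, -4, 0, 1]
  ]
}}

```text
clock: 12.0
position: [0.4385, -0.1775, 0.0592]
eef_rot: [179.9, 0.0, 7.6]
ft_force: [1.3, -9.0, -3.9]
finger_gap: -0.001
grasp_force: 4.9
```

>>> {"op": "carry_out", "data": {
  "moves": [
    [0, 0, 0, 0, -3, 0, 1],
    [0, 0, 0, 0, -3, 0, 1]
  ]
}}

```text
clock: 12.17
position: [0.4376, -0.1714, 0.0592]
eef_rot: [179.9, 0.0, 7.6]
ft_force: [2.0, -6.6, -3.1]
finger_gap: 0.001
grasp_force: 3.6
```

>>> {"op": "carry_out", "data": {
  "moves": [
    [0, 0, 0, 0, -2, 0, 1],
    [0, 0, 0, 0, -2, 0, 1]
  ]
}}

```text
clock: 12.33
position: [0.437, -0.1666, 0.0591]
eef_rot: [-180.0, 0.0, 7.6]
ft_force: [1.9, -4.4, -1.3]
finger_gap: 0.005
grasp_force: 2.1
```

>>> {"op": "carry_out", "data": {
  "moves": [
    [0, 0, 0, 0, -2, 0, 1],
    [0, 0, 0, 0, 0, 0, 1]
  ]
}}

```text
clock: 12.5
position: [0.4368, -0.1647, 0.0591]
eef_rot: [-180.0, 0.0, 7.6]
ft_force: [0.2, -2.5, -0.5]
finger_gap: 0.002
grasp_force: 1.4
```

>>> {"op": "carry_out", "data": {
  "moves": [
    [0, 0, 0, 0, -1, 0, 1],
    [0, 0, 0, 0, -1, 0, 1],
    [0, 0, 0, 0, 0, 0, 1]
  ]
}}

```text
clock: 12.75
position: [0.4367, -0.1645, 0.0592]
eef_rot: [179.8, 0.0, 7.5]
ft_force: [2.1, -11.6, -5.8]
finger_gap: 0.003
grasp_force: 6.0
```

>>> {"op": "carry_out", "data": {
  "moves": [
    [0, 0, 0, 0, -1, 0, 1],
    [0, 0, 0, 0, -1, 0, 1],
    [0, 0, 0, 0, 0, 0, 1]
  ]
}}

```text
clock: 13.0
position: [0.4368, -0.1644, 0.0593]
eef_rot: [179.7, -0.0, 7.5]
ft_force: [2.6, -21.5, -9.9]
finger_gap: -0.001
grasp_force: 10.7
```

>>> {"op": "carry_out", "data": {
  "moves": [
    [0, 0, 0, 0, 5, 0, 1],
    [0, 0, 0, 0, 10, 0, 1],
    [0, 0, 0, 0, 15, 0, 1],
    [0, 0, 0, 0, 15, -10, 1],
    [0, 0, 0, 0, 15, -30, 1],
    [0, 0, 0, 0, 15, -35, 1],
    [0, 0, 0, 0, 0, -35, 1],
    [0, 0, 0, 0, 0, -10, 1],
    [0, 0, 0, 0, 0, 0, 1]
  ]
}}

```text
clock: 13.75
position: [0.4484, -0.237, 0.1835]
eef_rot: [179.8, -0.3, 7.5]
ft_force: [0.2, 0.6, 1.0]
finger_gap: 0.001
grasp_force: 0.0
```

```bash
python3 - <<'E'
from bench import r,camera
import cv2,numpy as np
a=camera("wrist")["pixels"];b=camera("top")["pixels"][130:270,260:400]
im=np.hstack([cv2.resize(a,(400,300)),cv2.resize(b,(390,300))])
cv2.imwrite("pics/z.png",im[:,:,::-1])
E
```

```text
(no output)
```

View pics/z.png

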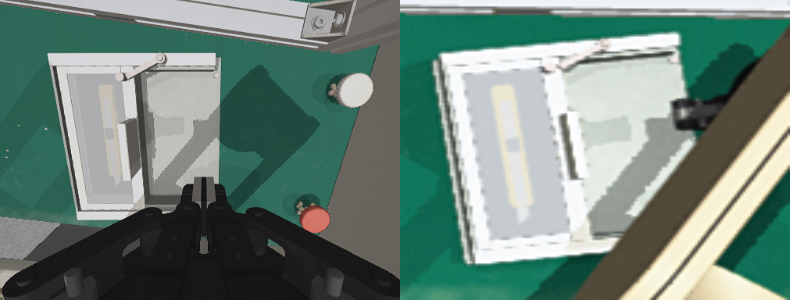

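```bash
python3 - <<'E'
from bench import r,camera
import cv2,numpy as np
b0=np.load("top.npz")["pixels"];b=camera("top")["pixels"];a=camera("wrist")["pixels"];s0=np.load("scene.npz")["pixels"];s=camera("scene")["pixels"]
f=lambda p:cv2.resize(p,(400,300),interpolation=cv2.INTER_CUBIC)
im=np.vstack([np.hstack([f(b0[140:170,310:350]),f(b[140:170,310:350])]),np.hstack([f(s[210:258,300:364]),f(a[55:115,140:220])])])
cv2.imwrite("pics/y.png",im[:,:,::-1])
E
```

```text
(no output)
```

View pics/y.png

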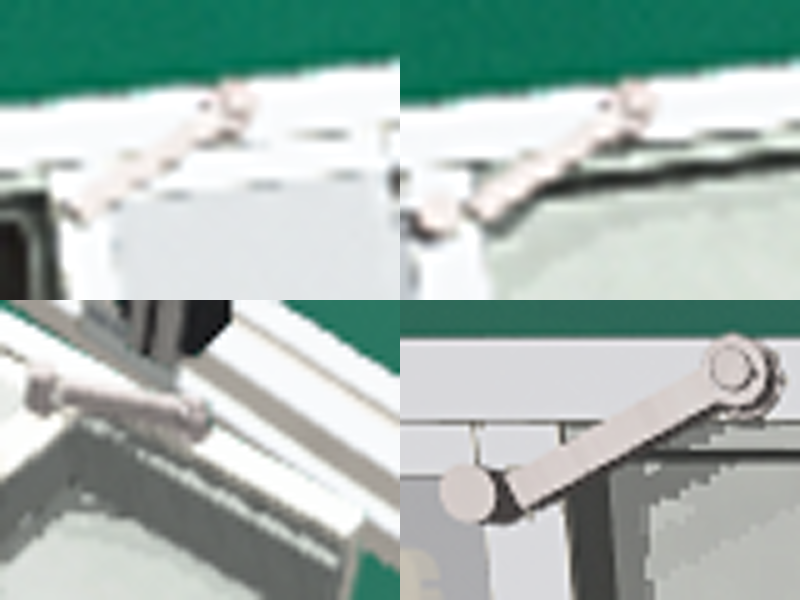

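The top view before (upper left) and after (upper right) shows the pawl at the same angle, with its tip at about (75,210) and (480,210). The post now stands in front of the tip, near (440,215), so the gate is latched. The arm is clear.

```bash
python3 -c "
from bench import r
print(r.job_done())"
```

```text
the job is handed in; nothing more can be done
None
```

The cutter lies flat in the well, the gate is shut against its end stop with the catch sprung back behind its post, the screwdriver and marker were not touched, and the job is handed in (no verdict was shown).

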